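# Put the hand stamps back on their shape plates

## Task

Put each of the four hand stamps away: stand it upright on the white plate whose silhouette has both its shape and its colour, centred on the silhouette and turned to line up with it (either way round); one plate, a yellow diamond, has no stamp and stays empty. Leave all four released and at rest, and do not knock over the little glass bead jar standing among them.

Things in the scene. Friction and masses are not known exactly. Their poses are not given: they have to be found in the camera images.
- stamp_leaf: Hand stamp: a green base in the shape of a leaf (two arcs meeting in a point at each end), 76 mm long (its x axis) by 48 mm wide (its y axis), 15 mm thick, black rubber below; on its middle a wooden handle, 36 mm (x) by 22 mm (y), from 14 to 62 mm above the underside. About 0.12 kg. Origin: centre of the underside; z up. Both ends alike.
- stamp_oval: Hand stamp: a red base in the shape of an ellipse, 76 mm long (its x axis) by 48 mm wide (its y axis), 15 mm thick, black rubber below; on its middle a wooden handle, 36 mm (x) by 22 mm (y), from 14 to 62 mm above the underside. About 0.12 kg. Origin: centre of the underside; z up. Both ends alike.
- stamp_diamond: Hand stamp: a blue base in the shape of a rhombus, 76 mm long (its x axis) by 48 mm wide (its y axis), 15 mm thick, black rubber below; on its middle a wooden handle, 36 mm (x) by 22 mm (y), from 14 to 62 mm above the underside. About 0.12 kg. Origin: centre of the underside; z up. Both ends alike.
- stamp_rectangle: Hand stamp: a yellow base in the shape of a rectangle, 76 mm long (its x axis) by 48 mm wide (its y axis), 15 mm thick, black rubber below; on its middle a wooden handle, 36 mm (x) by 22 mm (y), from 14 to 62 mm above the underside. About 0.12 kg. Origin: centre of the underside; z up. Both ends alike.
- plate_leaf: Storage plate, fixed: a flat white rectangle 100 mm (x) by 72 mm (y), 6 mm thick, no rim, with a green leaf silhouette edged in black at its centre, 76 mm long along x by 48 mm wide along y without the black edge. Home of the green leaf stamp. Origin: centre of the underside, on the desk; the top is 6 mm higher; z up.
- plate_oval: Storage plate, fixed: a flat white rectangle 100 mm (x) by 72 mm (y), 6 mm thick, no rim, with a red oval silhouette edged in black at its centre, 76 mm long along x by 48 mm wide along y without the black edge. Home of the red oval stamp. Origin: centre of the underside, on the desk; the top is 6 mm higher; z up.
- plate_diamond: Storage plate, fixed: a flat white rectangle 100 mm (x) by 72 mm (y), 6 mm thick, no rim, with a blue diamond silhouette edged in black at its centre, 76 mm long along x by 48 mm wide along y without the black edge. Home of the blue diamond stamp. Origin: centre of the underside, on the desk; the top is 6 mm higher; z up.
- plate_rectangle: Storage plate, fixed: a flat white rectangle 100 mm (x) by 72 mm (y), 6 mm thick, no rim, with a yellow rectangle silhouette edged in black at its centre, 76 mm long along x by 48 mm wide along y without the black edge. Home of the yellow rectangle stamp. Origin: centre of the underside, on the desk; the top is 6 mm higher; z up.
- plate_spare: Storage plate, fixed: a flat white rectangle 100 mm (x) by 72 mm (y), 6 mm thick, no rim, with a yellow diamond silhouette edged in black at its centre, 76 mm long along x by 48 mm wide along y without the black edge. No stamp on the desk matches this one: it stays empty. Origin: centre of the underside, on the desk; the top is 6 mm higher; z up.
- bead_jar: Small closed jar of clear glass with beads in it and a steel screw lid, 39 mm across and 52 mm tall, loose, standing among the stamps and plates; to be left standing. Origin: centre of its underside; z up.
Not all that is in view belongs to the job. There is more than one size of the stamp_leaf; the one meant has the size given above.

How it is judged:
At the end, for the whole second after the job is handed in: Each of the four stamps stands upright (within 0.1 rad) on the top of its own plate (underside 3 to 9 mm above the plate's underside), within 12 mm of its centre, its long axis within 0.26 rad of the silhouette's, either way round, and at rest; the bead jar stands (horizontal distance between stamp_leaf and plate_leaf below 0.012 m and z of stamp_leaf in the frame of plate_leaf between 0.003 and 0.009 m and angle between each of stamp_leaf, stamp_oval, stamp_diamond, stamp_rectangle's own z axis and vertical below 0.1 rad and angle between the x axis of stamp_leaf and the x axis of plate_leaf, either way round below 0.26 rad and linear speed of each of stamp_leaf, stamp_oval, stamp_diamond, stamp_rectangle below 0.02 m/s and horizontal distance between stamp_oval and plate_oval below 0.012 m and z of stamp_oval in the frame of plate_oval between 0.003 and 0.009 m and angle between the x axis of stamp_oval and the x axis of plate_oval, either way round below 0.26 rad and horizontal distance between stamp_diamond and plate_diamond below 0.012 m and z of stamp_diamond in the frame of plate_diamond between 0.003 and 0.009 m and angle between the x axis of stamp_diamond and the x axis of plate_diamond, either way round below 0.26 rad and horizontal distance between stamp_rectangle and plate_rectangle below 0.012 m and z of stamp_rectangle in the frame of plate_rectangle between 0.003 and 0.009 m and angle between the x axis of stamp_rectangle and the x axis of plate_rectangle, either way round below 0.26 rad and angle between bead_jar's own z axis and vertical below 0.3 rad); the robot touches nothing.
It fails at once if the bead jar is knocked over (angle between bead_jar's own z axis and vertical above 0.6 rad).
It also fails if it takes over 128 s, if anything falls off the work surface, if the arm or the gripper's body presses on something with over 40 N, if the wrist force passes 120 N, or if a joint passes its speed limit or range.

## Robot

A 6-joint arm with a two-finger parallel gripper is mounted at the origin on the work surface. World frame = base frame: x ahead of the robot, y to its left, z up, the work surface at z = 0. Lengths are in m, angles in rad, forces in N, time in s.
With the tool pointing down it reaches from about 0.325 to 0.875 m from the base axis. Payload 4.4 kg.
Tool frame: the origin (TCP) lies on the centre line of the jaws, within the pads' length; the fingertips stand 8 mm ahead of it and the grasp point (between the pads) lies 11 mm behind it (tcp_to_tips is the distance from the TCP to the fingertips, in m); z points along the fingers, y is the line along which they close (so a half turn about z gives the same grasp; the last joint's range is limited). The gripper opens to 85 mm and grips with 20 to 120 N. Pads are 22 mm wide; open, the fingers measure 114 mm over their backs; the gripper's body (76 mm by 85 mm) begins 54 mm behind the grasp point. The pads swing forward as they close: fully open they stand 13 mm farther back than shut.
Start: joints at [-1.321, 0.207, 1.542, -0, 1.393, -0.15], TCP at [0.224, -0.53, 0.239] pointing down, gripper open.
Joint ranges: [-2.73, 2.73], [-0.86, 2.22], [0.23, 2.46], [-1.11, 4.25], [0.08, 2.63], [-2.82, 2.82]. Speed limits (rad/s): [2.79, 2.79, 3.14, 3.14, 3.14, 3.14].

## Interface

Orientations are given as a unit quaternion [x, y, z, w].
In Python, from bench import * gives the robot as it stands.
- The arm moves only by the tool apply_moves, never from a script. Its argument "commands" is a list that holds one entry, the list of rows, each a list of 5 numbers: the shift along the world's x, y, z each as a share of 0.05 m, from -1 to 1, then the turn about the world's z as a share of 6 degrees, from -1 to 1, then the finger opening in mm, from 0 to 85.4. In form: [[[dx, dy, dz, roll, jaw], ...]]. A call has 1 to 10 rows; each row shifts and turns the commanded pose from where the row before left it; what a row does not reach is not made up. A row lasts 1/8 s, in which the tool goes at most 62.5 mm and 10.7 degrees, less where a joint would pass 70% of its speed; a pose out of reach is approached as far as the arm can. A call with a number of a shift or a turn outside -1 to 1 is refused whole. A call with a gripper value outside its range is refused whole. The fingers move at their own pace and stop on an object; "force" is the grip in N (left out, the last holds). Time passes only in rows, so rows that do not move let the fingers close. It gives the time, the measured TCP pose, the force, the opening and the grip force at its end, in the units of the state.
- state(): the state, without advancing time (a new reading comes with each control period).
- camera(name): name is "scene" or "top"; returns a dict with "color" (420x560x3 uint8, red, green, blue), "fov_y" (degrees; the focal length in pixels is half the picture's height over the tangent of half this angle, whatever the lens; pixels are square), "cx", "cy" (the principal point, pixels), "dist_coeffs" ([k1, k2, p1, p2, k3] as OpenCV has them; the pictures are not rectified), "origin" and "orientation" of the camera in the world. Camera axes: x right, y down, z forward; pixel columns grow to the right and rows downward; lengths in m; the calibration is good to about 2 mm. A picture is of the moment at which its call begins. There is no depth.
- job_done(): hands the job in; it is judged then, once.
Trained networks look in a picture, given as the dict that the camera call returned (one of the last four; its "shot" number tells which), for a name from the list of things; names that differ only in an ending like _2 or _b are one class to them, and where a whole thing is asked for, a point or a joint stands for the part that bears it (a point fixed in the world has none). Each returns a list of dicts, best first, with "score" (0 to 1); they miss things now and then, are a little off and sometimes report something else, mostly with a low value. They report only what shows in the picture. A call takes as long as a camera call. They do not tell look-alikes from the thing itself.
- regions_of(picture, query): "region" (420x560 bool, what is visible of it) and "at" ([row, column] in pixels, amid what is visible of it).
The state is a dict: "time": time; "qpos": joint angles; "joint_vel": joint speeds; "effort": joint torques, N m; "eef_pos": TCP position; "eef_rot": TCP orientation; "ft_force": force on the tool from outside, world axes, zero at the start; "ft_torque": the same for the moment, N m; "opening": opening from 0.0 (shut) to 1.0 (fully open); "gripper_force": force on a finger pad.
Only numpy, scipy, OpenCV 4.12 (cv2) and the standard library are available. Lean on these libraries where they do the work, as an engineer would, in place of code of your own. Each camera call takes 0.05 s, during which the arm holds its last target. There are 200 camera calls.

## Working session

There is one attempt and no reset: what is moved stays moved. The work goes in short steps, Python scripts to look and compute and a tool call to move; the robot and the scene stay as the last step left them, time stands still between calls to the robot, and variables do not carry over. Pictures are saved under pics/ and viewed, at most 14 in all, crops included, and the job is handed in when it is done.

Besides the shell and the picture viewer there is one more tool, called as name(argument=value, ...) on one line, values as JSON. apply_moves: Moves the arm, as the interface text tells. Shift numbers are shares of 0.05 m and turn numbers shares of 6 degrees, none past 1 either way. Its arguments: {"type":"object","properties":{"commands":{"type":"array","items":{"type":"array","items":{"type":"array","items":{"type":"number"}}}},"force":{"type":"number"}},"required":["commands"]}

```bash
mkdir -p pics; cat > h.py <<'E'
from bench import *
import numpy as np, cv2
from scipy.spatial.transform import Rotation as R
def K(p):
    h=p["color"].shape[0]; f=h/2/np.tan(np.radians(p["fov_y"])/2)
    return np.array([[f,0,p["cx"]],[0,f,p["cy"]],[0,0,1]])
def world(p,uv,z):
    uv=np.asarray(uv,float).reshape(-1,1,2)
    n=cv2.undistortPoints(uv,K(p),np.array(p["dist_coeffs"])).reshape(-1,2)
    d=R.from_quat(p["orientation"]).apply(np.c_[n,np.ones(len(n))]); o=np.array(p["origin"])
    return o+d*((z-o[2])/d[:,2])[:,None]
def save(p,n,s=None):
    im=cv2.cvtColor(p["color"],cv2.COLOR_RGB2BGR)
    if s: im=im[s[0]:s[1],s[2]:s[3]]; k=min(800/im.shape[1],600/im.shape[0]); im=cv2.resize(im,None,fx=k,fy=k,interpolation=cv2.INTER_CUBIC)
    cv2.imwrite("pics/"+n+".png",im)
E
python3 - <<'E'
from h import *
for c in("top","scene"):
    p=camera(c); save(p,c,(0,420,0,560)); print(c,p["origin"],p["orientation"],p["fov_y"])
    for q in["stamp_leaf","stamp_oval","stamp_diamond","stamp_rectangle","plate_leaf","plate_oval","plate_diamond","plate_rectangle","plate_spare","bead_jar"]:
        for r in regions_of(p,q)[:3]:
            a=r["at"]; print(q,round(r["score"],2),np.round(a),r["region"].sum(),np.round(world(p,[a[1],a[0]],0.01)[0],3))
E
```

```text
top [0.35469106 0.00589505 1.08838554] [-0.69946567  0.71260659 -0.0325949   0.04332663] 52.80547282388437
stamp_leaf 0.85 [263. 342.] 815 [ 0.329 -0.136  0.01 ]
stamp_leaf 0.65 [207. 325.] 426 [ 0.474 -0.096  0.01 ]
stamp_leaf 0.65 [299. 406.] 909 [ 0.236 -0.295  0.01 ]
stamp_oval 0.8 [237. 184.] 439 [0.402 0.267 0.01 ]
stamp_diamond 0.9 [178. 444.] 347 [ 0.542 -0.408  0.01 ]
stamp_rectangle 0.72 [153. 374.] 594 [ 0.612 -0.227  0.01 ]
stamp_rectangle 0.67 [236. 183.] 460 [0.405 0.268 0.01 ]
stamp_rectangle 0.53 [213. 248.] 1079 [0.461 0.101 0.01 ]
plate_leaf 0.91 [145. 290.] 1025 [ 0.638 -0.01   0.01 ]
plate_oval 0.98 [211. 249.] 1071 [0.466 0.098 0.01 ]
plate_diamond 0.75 [146. 211.] 987 [0.64  0.196 0.01 ]
plate_rectangle 0.58 [238. 401.] 1104 [ 0.39  -0.288  0.01 ]
plate_spare 0.86 [190. 131.] 1008 [0.528 0.406 0.01 ]
bead_jar 0.81 [163. 321.] 237 [ 0.587 -0.09   0.01 ]
bead_jar 0.28 [147. 208.] 1022 [0.637 0.204 0.01 ]
scene [ 1.18020386 -0.40804673  0.88218292] [ 0.80221339  0.45672762 -0.19359949 -0.332224  ] 53.96085938290223
stamp_leaf 0.68 [208. 154.] 725 [ 0.219 -0.287  0.01 ]
stamp_leaf 0.67 [259. 271.] 309 [ 0.571 -0.077  0.01 ]
stamp_leaf 0.62 [235. 251.] 433 [ 0.468 -0.083  0.01 ]
stamp_oval 0.64 [175. 340.] 307 [0.383 0.291 0.01 ]
stamp_diamond 0.92 [302. 150.] 499 [ 0.534 -0.403  0.01 ]
stamp_diamond 0.22 [288. 227.] 628 [ 0.596 -0.22   0.01 ]
stamp_rectangle 0.65 [289. 231.] 659 [ 0.602 -0.212  0.01 ]
plate_leaf 0.7 [271. 309.] 857 [ 0.657 -0.014  0.01 ]
plate_oval 0.96 [212. 303.] 585 [0.463 0.093 0.01 ]
plate_diamond 0.72 [235. 370.] 678 [0.639 0.207 0.01 ]
plate_rectangle 0.79 [248. 172.] 771 [ 0.397 -0.293  0.01 ]
plate_rectangle 0.46 [304. 150.] 513 [ 0.54  -0.404  0.01 ]
plate_spare 0.56 [187. 392.] 494 [0.517 0.395 0.01 ]
plate_spare 0.23 [177. 341.] 317 [0.393 0.286 0.01 ]
bead_jar 0.54 [234. 372.] 696 [0.641 0.21  0.01 ]
bead_jar 0.52 [176. 340.] 347 [0.387 0.285 0.01 ]
```

View pics/top.png

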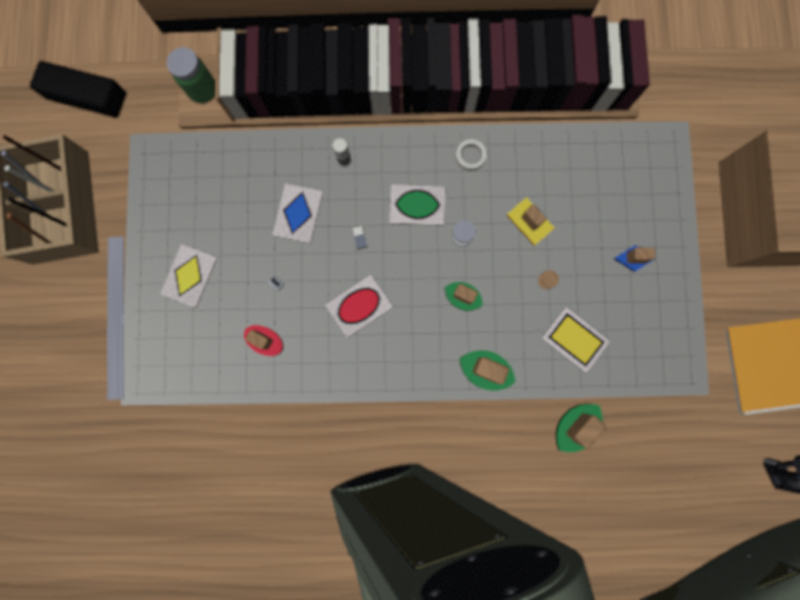

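View pics/scene.png

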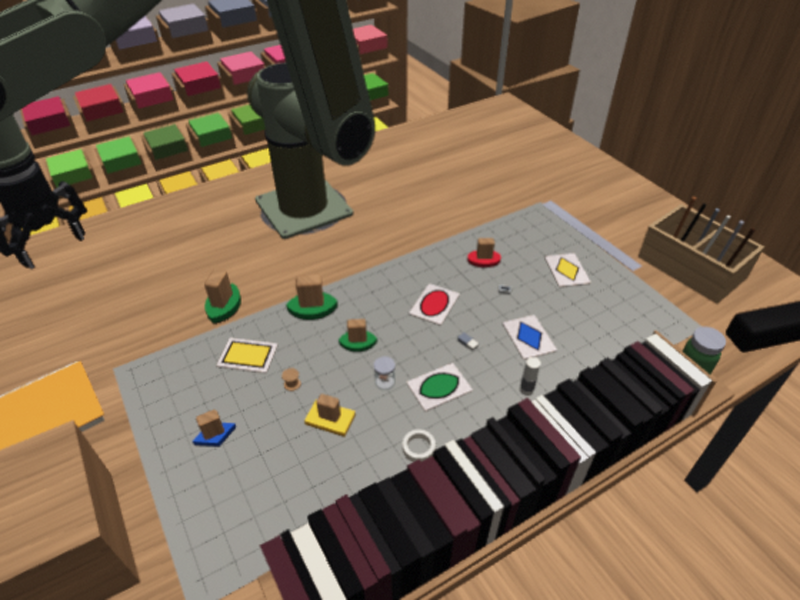

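The top view (x1.43) shows green leaves at (463,295), (487,370) and (580,428). The first is clearly the smallest. The yellow, red and blue stamps are single, at (530,221), (263,340) and (635,257), and the jar is at (463,232). I'll fit poses with the known shapes, leaving scale free.

```bash
cat > fit.py <<'E'
from h import *
from scipy.optimize import minimize
S=4
def shape(n,k=1):
    a,b=.038*k,.024*k; t=np.linspace(0,2*np.pi,60,endpoint=False)
    if n=="oval": return np.c_[a*np.cos(t),b*np.sin(t)]
    if n=="diamond": return np.array([[a,0],[0,b],[-a,0],[0,-b]])
    if n=="rectangle": return np.array([[a,b],[-a,b],[-a,-b],[a,-b]])
    r=(a*a+b*b)/2/b; x=np.linspace(-a,a,30); y=np.sqrt(r*r-x*x)-(r-b)
    return np.r_[np.c_[x,y],np.c_[x[::-1],-y[::-1]]]
def proj(p,P):
    Rm=R.from_quat(p["orientation"]).inv(); t=-Rm.apply(p["origin"])
    return cv2.projectPoints(np.float64(P),Rm.as_rotvec(),t,K(p),np.array(p["dist_coeffs"]))[0].reshape(-1,2)
def colmask(p,c):
    im=cv2.resize(p["color"],None,fx=S,fy=S,interpolation=cv2.INTER_CUBIC).astype(float); r,g,b=im[...,0],im[...,1],im[...,2]
    s={"green":g-np.maximum(r,b)>25,"red":r-np.maximum(g,b)>80,"blue":b-np.maximum(r,g)>40,"yellow":(np.minimum(r,g)-b>85)&(np.abs(r-g)<60)}[c]
    return s.astype(np.uint8)
def poly(m,uv,v): cv2.fillPoly(m,[np.int32(np.round(((uv+.5)*S-.5)*8))],v,shift=3)
def render(p,n,q,box,stamp):
    x,y,th=q[:3]; k=q[3] if len(q)>3 else 1; c,s=np.cos(th),np.sin(th)
    T=lambda a,z:np.c_[a@np.array([[c,s],[-s,c]])+[x,y],np.full(len(a),z)]
    m=np.zeros((420*S,560*S),np.uint8); sh=shape(n,k); z0=stamp-1
    if stamp:
        lo,hi=T(sh,z0+.003),T(sh,z0+.015*k)
        poly(m,cv2.convexHull(np.float32(np.r_[proj(p,lo),proj(p,hi)])).reshape(-1,2),1)
        h=np.array([[18,11],[-18,11],[-18,-11],[18,-11]])*.001*k
        poly(m,cv2.convexHull(np.float32(np.r_[proj(p,T(h,z0+.015*k)),proj(p,T(h,z0+.062*k))])).reshape(-1,2),0)
    else: poly(m,proj(p,T(sh,.006)),1)
    return m[box]
def fit(ps,n,c,x,y,stamp,scale=False):
    # stamp: 0 for plate, else 1+height of underside
    D=[]
    for p in ps:
        u=proj(p,[[x,y,.01]])[0]*S; r=45*S
        b=np.s_[max(0,int(u[1])-r):int(u[1])+r,max(0,int(u[0])-r):int(u[0])+r]
        D.append((p,b,colmask(p,c)))
    g=np.array([x,y,0,1.])
    def cost(q):
        t=0
        for p,b,m in D:
            M=render(p,n,q,b,stamp); mm=m[b]
            k=q[3] if len(q)>3 else 1
            near=cv2.circle(np.zeros_like(m),tuple(int(v) for v in proj(p,[[x,y,.01]])[0]*S),int(.07*K(p)[0,0]/1.05*S),1,-1)[b]
            mm=mm*near; t+=1-(M&mm).sum()/max(1,(M|mm).sum())
        return t/len(D)
    best=None
    for th in np.arange(0,np.pi,np.pi/6):
        q=[x,y,th]+([1.] if scale else [])
        I=np.array([q]*(len(q)+1)); 
        for i,d in enumerate([.008,.008,.25,.15][:len(q)]): I[i+1,i]+=d
        o=minimize(cost,q,method="Nelder-Mead",options=dict(initial_simplex=I,maxfev=120,xatol=1e-4,fatol=1e-4))
        if best is None or o.fun<best.fun: best=o
    q=best.x.copy(); q[2]=(q[2]+np.pi/2)%np.pi-np.pi/2
    return q,best.fun
E
cat > run.py <<'E'
from fit import *
t,s=camera("top"),camera("scene")
for nm,n,c,x,y,st,sc in [
 ("sleaf1","leaf","green",.474,-.096,1,True),("sleaf2","leaf","green",.329,-.136,1,True),("sleaf3","leaf","green",.236,-.295,1,True),
 ("soval","oval","red",.402,.267,1,True),("sdia","diamond","blue",.55,-.40,1,True),("srect","rectangle","yellow",.60,-.22,1,True),
 ("pleaf","leaf","green",.638,-.01,0,0),("poval","oval","red",.464,.097,0,0),("pdia","diamond","blue",.64,.2,0,0),("prect","rectangle","yellow",.392,-.29,0,0)]:
    for ps in ([t],[s],[t,s]):
        q,f=fit(ps,n,c,x,y,st,sc and len(ps)==2); print(nm,np.round(q[:2],4),round(np.degrees(q[2]),1),q[3:],round(f,2))
for r in regions_of(t,"bead_jar")[:1]:
    a=r["at"]; print("jar",world(t,[a[1],a[0]],.04))
save(t,"leafcrop",(170,320,270,440))
E
time python3 run.py
```

```text
sleaf1 [ 0.474  -0.0945] 61.8 [] 0.18
sleaf1 [ 0.47   -0.0884] 65.2 [] 0.19
sleaf1 [ 0.4734 -0.0941] 62.8 [0.95729847] 0.22
sleaf2 [ 0.3422 -0.1189] 20.5 [] 0.61
sleaf2 [ 0.3407 -0.1236] 77.7 [] 0.46
sleaf2 [ 0.3404 -0.1315] 66.4 [1.36299462] 0.22
sleaf3 [ 0.2335 -0.2793] -18.6 [] 0.51
sleaf3 [ 0.2395 -0.2892] -78.1 [] 0.33
sleaf3 [ 0.2359 -0.2888] -41.2 [1.31441093] 0.21
soval [0.4003 0.2671] 64.9 [] 0.27
soval [0.3946 0.2762] 59.2 [] 0.25
soval [0.4003 0.2674] 60.3 [0.92752816] 0.24
sdia [ 0.5368 -0.4095] 86.8 [] 0.18
sdia [ 0.5335 -0.403 ] 88.1 [] 0.23
sdia [ 0.5362 -0.4054] 86.6 [0.89192996] 0.2
srect [ 0.6086 -0.2212] 40.7 [] 0.22
srect [ 0.6047 -0.2141] 38.6 [] 0.19
srect [ 0.6071 -0.2178] 40.3 [0.93367104] 0.2
pleaf [ 0.6447 -0.0149] 86.2 [] 0.01
pleaf [ 0.6468 -0.0123] 86.1 [] 0.02
pleaf [ 0.6456 -0.0139] 87.6 [] 0.07
poval [0.4599 0.0942] -57.5 [] 0.04
poval [0.4617 0.0979] -57.4 [] 0.01
poval [0.4604 0.0963] -59.2 [] 0.08
pdia [0.6338 0.2059] -13.7 [] 0.02
pdia [0.6364 0.2092] -13.7 [] 0.03
pdia [0.6339 0.2068] -12.5 [] 0.13
prect [ 0.3915 -0.2939] 50.6 [] 0.06
prect [ 0.3926 -0.2909] 50.0 [] 0.03
prect [ 0.3921 -0.2921] 50.3 [] 0.06
jar [[ 0.58228069 -0.08795138  0.04      ]]
real	1m12.141s
user	1m3.419s
sys	0m7.352s
```

View pics/leafcrop.png

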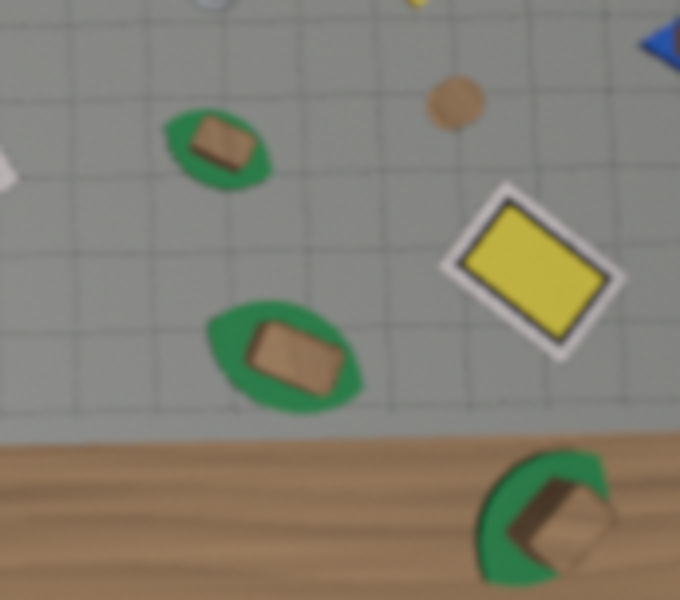

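The crop confirms that the leaf at top pixel (324,206) is the 76 mm one (scale 0.96). The other two come out at about 1.33 times that. Next I'll plan the turns.

```bash
cat > st.py <<'E'
from h import *
import sys
s=state(); m=R.from_quat(s["eef_rot"]).as_matrix()
yaw=np.degrees(np.arctan2(m[1,0],m[0,0]))
print(round(s["time"],2),"pos",np.round(s["eef_pos"],4),"x-yaw",round(yaw,1),"tilt",np.round(m[:,2],3),"q",np.round(s["qpos"],2),"open",round(s["opening"],3),"F",np.round(s["ft_force"],1),s["gripper_force"])
def go(x,y,z,th):
    d=(np.array([x,y,z])-s["eef_pos"])/.05; r=(th-yaw+90)%180-90
    print("shift units",np.round(d,2),"turn units",round(r/6,2))
if len(sys.argv)>4: go(*map(float,sys.argv[1:5]))
E
python3 st.py 0.536 -0.407 0.15 87
```

```text
1.25 pos [ 0.2238 -0.5297  0.2393] x-yaw 22.9 tilt [-0.  0. -1.] q [-1.32  0.21  1.54 -0.    1.39 -0.15] open 1.0 F [-0.8 -0.4  0.2] 0.0
shift units [ 6.24  2.45 -1.79] turn units 10.68
```

apply_moves(commands=[[[0.6, 0.25, 0, 1, 60], [0.6, 0.25, 0, 1, 60], [0.6, 0.25, 0, 1, 60], [0.6, 0.25, 0, 1, 60], [0.6, 0.25, 0, 1, 60], [0.64, 0.24, 0, 1, 60], [0.65, 0.24, 0, 1, 60], [0.65, 0.24, -0.5, 1, 60], [0.65, 0.24, -0.5, 1, 60], [0.65, 0.24, -0.5, 1, 60]]], force=40)

```text
time: 2.5
eef_pos: [0.5369, -0.4068, 0.1636]
eef_rot: [0.748, 0.663, -0.0, 0.0]
ft_force: [0.2, -0.4, 0.2]
opening: 0.701
gripper_force: 0.0
```

```bash
python3 st.py 0.536 -0.407 0.036 87.5; python3 - <<'E'
from h import *
p=camera("top"); save(p,"d1",(120,240,380,540))
E
```

```text
2.5 pos [ 0.5369 -0.4068  0.1636] x-yaw 83.1 tilt [ 0. -0. -1.] q [-0.78  0.47  1.35 -0.    1.32 -0.66] open 0.701 F [ 0.2 -0.4  0.2] 0.0
shift units [-0.02 -0.   -2.55] turn units 0.73
```

View pics/d1.png

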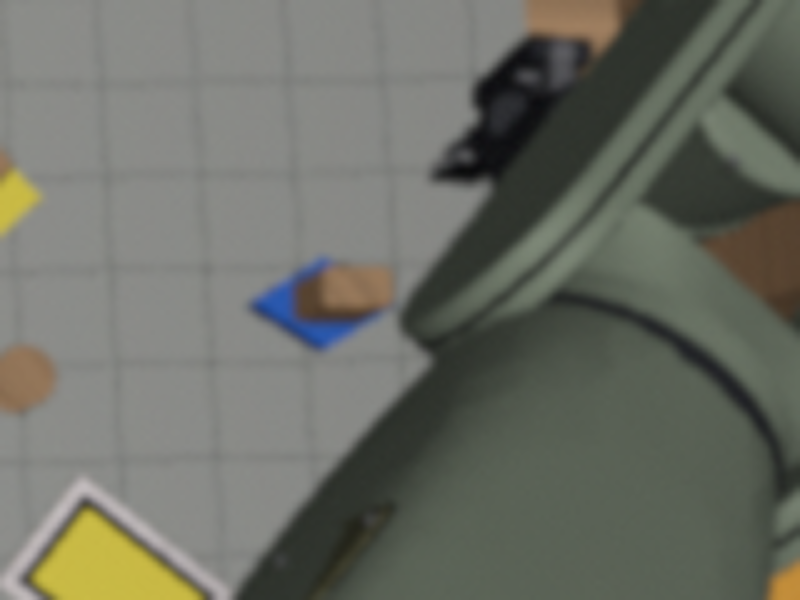

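The blue diamond sits at crop (325,300), and the gripper is above it once parallax is allowed for. I'll descend and grip.

apply_moves(commands=[[[0, 0, -0.6, 0.7, 60], [0, 0, -0.7, 0, 60], [0, 0, -0.7, 0, 60], [0, 0, -0.55, 0, 60], [0, 0, 0, 0, 60], [0, 0, 0, 0, 10], [0, 0, 0, 0, 10], [0, 0, 0, 0, 10], [0, 0, 0, 0, 10], [0, 0, 0, 0, 10]]], force=40)

```text
time: 3.8
eef_pos: [0.537, -0.4084, 0.0391]
eef_rot: [0.725, 0.689, 0.0, 0.002]
ft_force: [-1.0, -0.2, 5.8]
opening: 0.251
gripper_force: 44.9
```

```bash
python3 st.py 0.635 0.207 0.15 -13.5
```

```text
3.8 pos [ 0.537  -0.4084  0.0391] x-yaw 87.1 tilt [ 0.003 -0.003 -1.   ] q [-0.78  0.62  1.42 -0.    1.1  -0.73] open 0.251 F [-1.  -0.2  5.8] 44.897156953811646
shift units [ 1.96 12.31  2.22] turn units 13.23
```

apply_moves(commands=[[[0, 0, 0.5, 0, 10], [0, 0, 0.9, 0, 10], [0, 0, 0.9, 0, 10], [0.1, 0.7, 0, 0.9, 10], [0.12, 0.8, 0, 0.9, 10], [0.12, 0.8, 0, 0.9, 10], [0.12, 0.8, 0, 0.9, 10], [0.12, 0.8, 0, 0.9, 10], [0.12, 0.8, 0, 0.9, 10], [0.12, 0.8, 0, 0.9, 10]]])

```text
time: 5.05
eef_pos: [0.5763, -0.1306, 0.1513]
eef_rot: [0.461, 0.887, -0.0, -0.001]
ft_force: [-0.1, 0.0, -1.4]
opening: 0.245
gripper_force: 43.9
```

apply_moves(commands=[[[0.12, 0.8, 0, 0.9, 10], [0.12, 0.8, 0, 0.9, 10], [0.12, 0.8, 0, 0.9, 10], [0.12, 0.8, 0, 0.9, 10], [0.12, 0.8, 0, 0.9, 10], [0.12, 0.8, 0, 0.9, 10], [0.12, 0.8, 0, 0.9, 10], [0.12, 0.8, 0, 0.8, 10], [0.12, 0.5, 0, 0, 10], [0, 0, 0, 0, 10]]])

```text
time: 6.3
eef_pos: [0.6302, 0.2147, 0.1511]
eef_rot: [0.107, 0.994, -0.0, -0.0]
ft_force: [0.9, 0.2, -0.7]
opening: 0.25
gripper_force: 43.7
```

```bash
python3 st.py 0.635 0.207 0.0455 -13.5; python3 - <<'E'
from fit import *
p=camera("scene"); save(p,"d2",(160,300,300,460)); save(camera("top"),"d2t",(80,200,150,310))
E
```

```text
6.3 pos [0.6302 0.2147 0.1511] x-yaw 167.7 tilt [-0.001 -0.    -1.   ] q [ 0.2   0.47  1.38  0.    1.29 -1.16] open 0.25 F [ 0.9  0.2 -0.7] 43.73416006565094
shift units [ 0.1  -0.15 -2.11] turn units -0.2
```

View pics/d2.png

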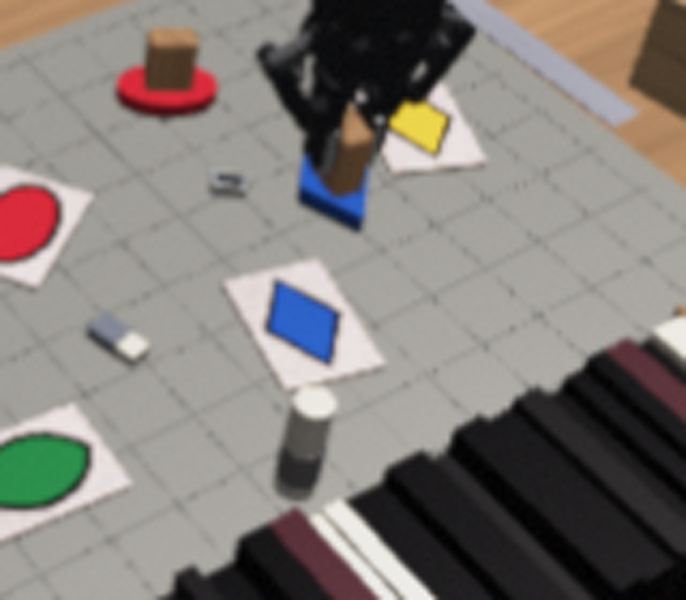

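The stamp is held upright above the blue diamond plate (crop (305,320)). Lowering it now.

apply_moves(commands=[[[0.1, -0.15, -0.7, -0.2, 10], [0, 0, -0.7, 0, 10], [0, 0, -0.4, 0, 10], [0, 0, -0.2, 0, 10], [0, 0, -0.1, 0, 10], [0, 0, 0, 0, 10]]])

```text
time: 7.15
eef_pos: [0.6364, 0.2055, 0.0476]
eef_rot: [0.119, 0.993, 0.0, 0.001]
ft_force: [0.4, -0.3, -0.9]
opening: 0.253
gripper_force: 43.9
```

apply_moves(commands=[[[0, 0, -0.03, 0, 10], [0, 0, -0.03, 0, 10], [0, 0, 0, 0, 10]]])

```text
time: 7.52
eef_pos: [0.6366, 0.2056, 0.045]
eef_rot: [0.119, 0.993, 0.0, 0.001]
ft_force: [-1.4, 0.1, 3.5]
opening: 0.246
gripper_force: 44.4
```

Contact. Release and lift off.

apply_moves(commands=[[[0, 0, 0, 0, 60], [0, 0, 0, 0, 60], [0, 0, 0, 0, 60], [0, 0, 0.5, 0, 60], [0, 0, 0.8, 0, 60], [0, 0, 0.8, 0, 60], [-0.8, 0, 0, 0, 60], [-0.8, 0.2, 0, 0, 60], [-0.8, 0.3, 0, 0, 60], [0, 0, 0, 0, 60]]])

```text
time: 8.78
eef_pos: [0.5125, 0.2311, 0.1481]
eef_rot: [0.118, 0.993, -0.0, -0.001]
ft_force: [-0.4, 0.0, -0.2]
opening: 0.704
gripper_force: 0.0
```

```bash
cat > chk.py <<'E'
from fit import *
import sys
n,c,x,y=sys.argv[1],sys.argv[2],float(sys.argv[3]),float(sys.argv[4]); cams=sys.argv[5].split(",")
z=float(sys.argv[6])
for k in cams:
    p=camera(k); q,f=fit([p],n,c,x,y,1+z); print(k,np.round(q[:2],4),round(np.degrees(q[2]),1),round(f,2))
    if len(sys.argv)>7:
        u=proj(p,[[x,y,.02]])[0].astype(int); save(p,sys.argv[7]+k,(max(0,u[1]-50),u[1]+50,max(0,u[0]-65),u[0]+65))
E
python3 chk.py diamond blue .635 .207 top,scene .006 pd; python3 st.py .400 .267 .036 62.5
```

```text
top [0.6345 0.2063] -12.9 0.18
scene [0.631  0.2133] -13.5 0.17
8.88 pos [0.5161 0.2305 0.1491] x-yaw 166.3 tilt [ 0.001 -0.    -1.   ] q [ 0.27  0.27  1.65 -0.    1.21 -1.07] open 0.7 F [ 1.6 -0.1 -0.2] 0.0
shift units [-2.32  0.73 -2.26] turn units 12.69
```

View pics/pdscene.png

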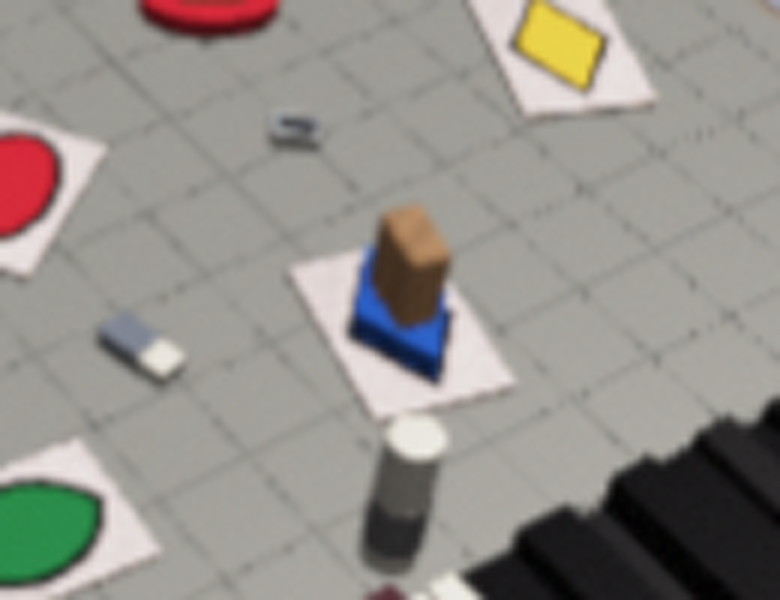

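The diamond stands centred (top fit within 1 mm, angle within 1°). Next is the red oval.

apply_moves(commands=[[[-0.25, 0.08, 0, -1, 60], [-0.25, 0.08, 0, -1, 60], [-0.25, 0.08, 0, -1, 60], [-0.25, 0.08, 0, -1, 60], [-0.25, 0.08, 0, -1, 60], [-0.25, 0.08, 0, -1, 60], [-0.25, 0.08, 0, -1, 60], [-0.25, 0.08, 0, -1, 60], [-0.25, 0.08, 0, -1, 60], [-0.07, 0, 0, -1, 60]]])

```text
time: 10.12
eef_pos: [0.4008, 0.2664, 0.1491]
eef_rot: [0.601, 0.799, 0.0, 0.0]
ft_force: [1.6, -0.3, 0.0]
opening: 0.699
gripper_force: 0.0
```

apply_moves(commands=[[[0, 0, 0, -1, 60], [0, 0, 0, -1, 60], [0, 0, 0, -1, 60], [0, 0, 0, -1, 60], [0, 0, 0, -1, 60], [0, 0, 0, -1, 60], [0, 0, 0, -1, 60], [0, 0, 0, -0.2, 60], [0, 0, 0, 0, 60]]])

```text
time: 11.25
eef_pos: [0.4007, 0.2662, 0.1489]
eef_rot: [0.852, 0.523, 0.0, 0.0]
ft_force: [0.0, -0.0, 0.2]
opening: 0.7
gripper_force: 0.0
```

```bash
python3 st.py .400 .267 .038 63
```

```text
11.25 pos [0.4007 0.2662 0.1489] x-yaw 63.1 tilt [ 0.001  0.    -1.   ] q [ 0.41  0.1   1.86 -0.    1.18  0.88] open 0.7 F [ 0.  -0.   0.2] 0.0
shift units [-0.01  0.02 -2.22] turn units -0.02
```

apply_moves(commands=[[[0, 0, -0.7, 0, 60], [0, 0, -0.7, 0, 60], [0, 0, -0.6, 0, 60], [0, 0, -0.22, 0, 60], [0, 0, 0, 0, 10], [0, 0, 0, 0, 10], [0, 0, 0, 0, 10], [0, 0, 0, 0, 10], [0, 0, 0, 0, 10]]], force=40)

```text
time: 12.38
eef_pos: [0.4011, 0.2669, 0.0391]
eef_rot: [0.852, 0.523, 0.002, 0.0]
ft_force: [0.7, -0.4, 6.0]
opening: 0.253
gripper_force: 45.4
```

```bash
python3 st.py .460 .095 .15 122.5
```

```text
12.38 pos [0.4011 0.2669 0.0391] x-yaw 63.1 tilt [ 0.003  0.001 -1.   ] q [ 0.41  0.28  1.92 -0.    0.93  0.88] open 0.253 F [ 0.7 -0.4  6. ] 45.358834862709045
shift units [ 1.18 -3.44  2.22] turn units 9.9
```

apply_moves(commands=[[[0, 0, 0.5, 0, 10], [0, 0, 0.9, 0, 10], [0, 0, 0.9, 0, 10], [0.15, -0.4, 0, 1, 10], [0.15, -0.5, 0, 1, 10], [0.15, -0.5, 0, 1, 10], [0.15, -0.5, 0, 1, 10], [0.15, -0.5, 0, 1, 10], [0.15, -0.5, 0, 1, 10], [0.15, -0.5, 0, 1, 10]]])

```text
time: 13.62
eef_pos: [0.4517, 0.0956, 0.1523]
eef_rot: [0.607, 0.795, -0.0, -0.001]
ft_force: [-0.1, -0.8, -1.6]
opening: 0.25
gripper_force: 44.5
```

apply_moves(commands=[[[0.1, 0, 0, 1, 10], [0, 0, 0, 1, 10], [0, 0, 0, 0.9, 10], [0, 0, 0, 0, 10], [0, 0, 0, 0, 10]]])

```text
time: 14.25
eef_pos: [0.4569, 0.0964, 0.1525]
eef_rot: [0.481, 0.876, -0.0, -0.0]
ft_force: [-0.0, 0.2, -1.4]
opening: 0.252
gripper_force: 44.5
```

```bash
python3 st.py .460 .095 .0455 122.5
```

```text
14.25 pos [0.4569 0.0964 0.1525] x-yaw 122.4 tilt [-0.001 -0.    -1.   ] q [ 0.02  0.07  1.89  0.    1.18 -0.54] open 0.252 F [-0.   0.2 -1.4] 44.53516960144043
shift units [ 0.06 -0.03 -2.14] turn units 0.01
```

apply_moves(commands=[[[0.06, -0.03, -0.7, 0, 10], [0, 0, -0.7, 0, 10], [0, 0, -0.4, 0, 10], [0, 0, -0.2, 0, 10], [0, 0, -0.1, 0, 10], [0, 0, -0.05, 0, 10], [0, 0, -0.03, 0, 10], [0, 0, 0, 0, 10]]])

```text
time: 15.25
eef_pos: [0.4611, 0.0948, 0.0452]
eef_rot: [0.481, 0.877, 0.0, 0.001]
ft_force: [-1.2, -1.2, 5.2]
opening: 0.248
gripper_force: 45.4
```

apply_moves(commands=[[[0, 0, 0, 0, 60], [0, 0, 0, 0, 60], [0, 0, 0, 0, 60], [0, 0, 0.5, 0, 60], [0, 0, 0.8, 0, 60], [0, 0, 0.8, 0, 60], [0, -0.6, 0, -1, 60], [0, -0.8, 0, -1, 60], [0, -0.8, 0, -1, 60], [0.1, -0.8, 0, -1, 60]]])

```text
time: 16.5
eef_pos: [0.465, -0.0562, 0.1487]
eef_rot: [0.654, 0.757, 0.0, -0.0]
ft_force: [-0.5, 0.5, -0.2]
opening: 0.705
gripper_force: 0.0
```

apply_moves(commands=[[[0.1, -0.7, 0, -1, 60], [0, 0, 0, -1, 60], [0, 0, 0, -1, 60], [0, 0, 0, -1, 60], [0, 0, 0, -1, 60], [0, 0, 0, -1, 60], [0, 0, 0, 0, 60]]])

```text
time: 17.38
eef_pos: [0.4702, -0.0901, 0.1486]
eef_rot: [0.855, 0.519, -0.0, -0.0]
ft_force: [-0.2, -1.6, -0.3]
opening: 0.703
gripper_force: 0.0
```

```bash
python3 st.py .474 -.0945 .038 62; python3 chk.py oval red .46 .095 top,scene .006
```

```text
17.38 pos [ 0.4702 -0.0901  0.1486] x-yaw 62.6 tilt [-0.  0. -1.] q [-0.37  0.1   1.86 -0.    1.18  0.11] open 0.703 F [-0.2 -1.6 -0.3] 0.0
shift units [ 0.08 -0.09 -2.21] turn units -0.1
top [0.4592 0.0949] -55.8 0.16
scene [0.4558 0.1017] -52.8 0.21
```

The oval is in place. Now the small leaf.

apply_moves(commands=[[[0.08, -0.09, -0.6, -0.1, 60], [0, 0, -0.7, 0, 60], [0, 0, -0.65, 0, 60], [0, 0, -0.25, 0, 60], [0, 0, 0, 0, 10], [0, 0, 0, 0, 10], [0, 0, 0, 0, 10], [0, 0, 0, 0, 10], [0, 0, 0, 0, 10]]])

```text
time: 18.6
eef_pos: [0.4754, -0.0951, 0.0401]
eef_rot: [0.858, 0.514, 0.001, 0.001]
ft_force: [-0.5, 0.3, 5.8]
opening: 0.247
gripper_force: 45.9
```

```bash
python3 st.py .645 -.0145 .17 86.3
```

```text
18.6 pos [ 0.4754 -0.0951  0.0401] x-yaw 61.9 tilt [ 0.002 -0.001 -1.   ] q [-0.38  0.29  1.92  0.    0.94  0.11] open 0.247 F [-0.5  0.3  5.8] 45.945560932159424
shift units [3.39 1.61 2.6 ] turn units 4.06
```

apply_moves(commands=[[[0, 0, 0.6, 0, 10], [0, 0, 0.9, 0, 10], [0, 0, 0.9, 0, 10], [0, 0.6, 0.1, 0.5, 10], [0.4, 0.6, 0, 0.8, 10], [0.8, 0.4, 0, 0.8, 10], [0.8, 0, 0, 0.8, 10], [0.8, 0, 0, 0.8, 10], [0.6, 0, 0, 0.4, 10], [0, 0, 0, 0, 10]]])

```text
time: 19.85
eef_pos: [0.6455, -0.0147, 0.1629]
eef_rot: [0.728, 0.685, -0.0, -0.0]
ft_force: [0.3, 0.9, -2.0]
opening: 0.251
gripper_force: 44.8
```

```bash
python3 st.py .645 -.0145 .0465 86.3
```

```text
19.85 pos [ 0.6455 -0.0147  0.1629] x-yaw 86.5 tilt [-0.  0. -1.] q [-0.16  0.42  1.43 -0.    1.29 -0.1 ] open 0.251 F [ 0.3  0.9 -2. ] 44.77247357368469
shift units [-0.01  0.   -2.33] turn units -0.04
```

apply_moves(commands=[[[0, 0, -0.7, 0, 10], [0, 0, -0.7, 0, 10], [0, 0, -0.6, 0, 10], [0, 0, -0.2, 0, 10], [0, 0, -0.08, 0, 10], [0, 0, -0.05, 0, 10], [0, 0, -0.03, 0, 10], [0, 0, 0, 0, 10]]])

```text
time: 20.85
eef_pos: [0.6448, -0.0147, 0.0466]
eef_rot: [0.728, 0.685, 0.0, 0.0]
ft_force: [-0.4, 0.1, -1.2]
opening: 0.251
gripper_force: 44.8
```

apply_moves(commands=[[[0, 0, -0.03, 0, 10], [0, 0, -0.03, 0, 10], [0, 0, 0, 0, 10]]])

```text
time: 21.22
eef_pos: [0.645, -0.0148, 0.0461]
eef_rot: [0.728, 0.685, 0.0, 0.0]
ft_force: [-6.4, 0.3, 13.2]
opening: 0.248
gripper_force: 46.6
```

apply_moves(commands=[[[0, 0, 0, 0, 60], [0, 0, 0, 0, 60], [0, 0, 0, 0, 60], [0, 0, 0.5, 0, 60], [0, 0, 0.9, 0, 60], [0, 0, 0.9, 0, 60], [-0.1, -0.6, 0, -0.8, 60], [-0.1, -0.7, 0, -1, 60], [-0.1, -0.7, 0, -1, 60], [-0.1, -0.7, 0, -1, 60]]])

```text
time: 22.48
eef_pos: [0.624, -0.1506, 0.1574]
eef_rot: [0.85, 0.526, -0.0, -0.0]
ft_force: [0.6, -0.7, 0.8]
opening: 0.699
gripper_force: 0.0
```

apply_moves(commands=[[[-0.1, -0.7, 0, -1, 60], [-0.1, -0.7, 0, -1, 60], [-0.1, 0, 0, -1, 60], [0, 0, 0, -0.8, 60], [0, 0, 0, 0, 60]]])

```text
time: 23.1
eef_pos: [0.6091, -0.2198, 0.1574]
eef_rot: [0.937, 0.35, -0.0, -0.0]
ft_force: [-0.2, -0.4, -0.8]
opening: 0.705
gripper_force: 0.0
```

```bash
python3 st.py .608 -.2205 .038 40.3;  python3 chk.py leaf green .645 -.0145 top,scene .006
```

```text
23.1 pos [ 0.6091 -0.2198  0.1574] x-yaw 40.9 tilt [-0.  0. -1.] q [-0.48  0.43  1.43  0.    1.29  0.38] open 0.705 F [-0.2 -0.4 -0.8] 0.0
shift units [-0.02 -0.01 -2.39] turn units -0.11
top [ 0.6444 -0.0147] 87.5 0.11
scene [ 0.6466 -0.0124] 87.7 0.27
```

Leaf placed. Now the yellow rectangle.

apply_moves(commands=[[[-0.02, -0.01, -0.7, 0, 60], [0, 0, -0.7, 0, 60], [0, 0, -0.7, 0, 60], [0, 0, -0.28, 0, 60], [0, 0, 0, 0, 10], [0, 0, 0, 0, 10], [0, 0, 0, 0, 10], [0, 0, 0, 0, 10], [0, 0, 0, 0, 10]]])

```text
time: 24.32
eef_pos: [0.6097, -0.2208, 0.0407]
eef_rot: [0.937, 0.349, 0.001, 0.001]
ft_force: [0.5, -0.4, 5.9]
opening: 0.25
gripper_force: 45.6
```

```bash
python3 st.py .392 -.2935 .16 50.5
```

```text
24.32 pos [ 0.6097 -0.2208  0.0407] x-yaw 40.9 tilt [ 0.003 -0.002 -1.   ] q [-0.48  0.57  1.49  0.    1.08  0.38] open 0.25 F [ 0.5 -0.4  5.9] 45.61471402645111
shift units [-4.35 -1.45  2.39] turn units 1.6
```

apply_moves(commands=[[[0, 0, 0.6, 0, 10], [0, 0, 0.9, 0, 10], [0, 0, 0.9, 0, 10], [-0.6, -0.2, 0, 0.3, 10], [-0.75, -0.25, 0, 0.3, 10], [-0.75, -0.25, 0, 0.3, 10], [-0.75, -0.25, 0, 0.3, 10], [-0.75, -0.25, 0, 0.4, 10], [-0.75, -0.25, 0, 0, 10], [0, 0, 0, 0, 10]]])

```text
time: 25.58
eef_pos: [0.3883, -0.2926, 0.158]
eef_rot: [0.905, 0.425, -0.001, -0.001]
ft_force: [0.2, 1.3, -1.4]
opening: 0.251
gripper_force: 44.6
```

```bash
python3 st.py .392 -.2935 .0467 50.5
```

```text
25.57 pos [ 0.3883 -0.2926  0.158 ] x-yaw 50.3 tilt [-0.002  0.001 -1.   ] q [-0.82  0.11  1.84 -0.    1.2  -0.13] open 0.251 F [ 0.2  1.3 -1.4] 44.6463543176651
shift units [ 0.07 -0.02 -2.23] turn units 0.03
```

apply_moves(commands=[[[0.05, -0.02, -0.7, 0, 10], [0, 0, -0.7, 0, 10], [0, 0, -0.5, 0, 10], [0, 0, -0.2, 0, 10], [0, 0, -0.08, 0, 10], [0, 0, -0.05, 0, 10], [0, 0, -0.03, 0, 10], [0, 0, 0, 0, 10]]])

```text
time: 26.58
eef_pos: [0.394, -0.2943, 0.0467]
eef_rot: [0.904, 0.427, 0.0, 0.001]
ft_force: [-0.2, -0.1, 0.8]
opening: 0.248
gripper_force: 44.8
```

apply_moves(commands=[[[-0.02, 0, -0.03, 0, 10], [0, 0, 0, 0, 10], [0, 0, 0, 0, 60], [0, 0, 0, 0, 60], [0, 0, 0, 0, 60], [0, 0, 0.5, 0, 60], [0, 0, 0.9, 0, 60], [0, 0, 0.9, 0, 60], [0, 0, 0.5, 0, 60]]])

```text
time: 27.7
eef_pos: [0.393, -0.2946, 0.1868]
eef_rot: [0.904, 0.427, 0.001, 0.002]
ft_force: [-0.6, 0.2, 0.4]
opening: 0.702
gripper_force: 0.0
```

apply_moves(commands=[[[-0.5, -0.7, 0, 0, 60], [-0.5, -0.9, 0, 0, 60], [-0.5, -0.9, 0, 0, 60], [-0.5, -0.9, 0, 0, 60], [-0.5, -0.9, 0, 0, 60], [0, 0, 0, 0, 60], [0, 0, 0, 0, 60]]])

```text
time: 28.58
eef_pos: [0.2671, -0.508, 0.1836]
eef_rot: [0.905, 0.426, 0.0, -0.001]
ft_force: [-0.1, -0.1, 0.8]
opening: 0.701
gripper_force: 0.0
```

```bash
python3 - <<'E'
from fit import *
t,s=camera("top"),camera("scene"); save(t,"endt",(0,420,0,560)); save(s,"ends",(120,340,60,440))
for n,c,x,y in [("rectangle","yellow",.392,-.2935),("diamond","blue",.634,.206),("oval","red",.46,.095),("leaf","green",.645,-.0145)]:
    q,f=fit([t],n,c,x,y,1.006); print(n,np.round(q[:2]-[x,y],4),round(np.degrees(q[2]),1),round(f,2))
E
python3 st.py
```

```text
rectangle [ 0.0017 -0.001 ] 49.6 0.2
diamond [0.0005 0.0009] -12.7 0.17
oval [-0.0008 -0.0003] -55.6 0.16
leaf [-0.0002 -0.    ] 86.9 0.12
28.68 pos [ 0.2678 -0.5074  0.1838] x-yaw 50.6 tilt [-0.     0.001 -1.   ] q [-1.24  0.26  1.6   0.    1.29 -0.55] open 0.705 F [ 0.3 -0.9 -0.5] 0.0
```

View pics/ends.png

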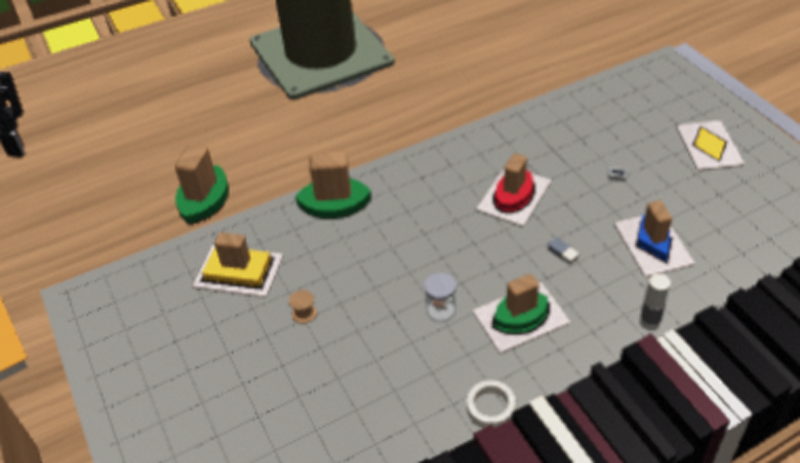

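View pics/endt.png

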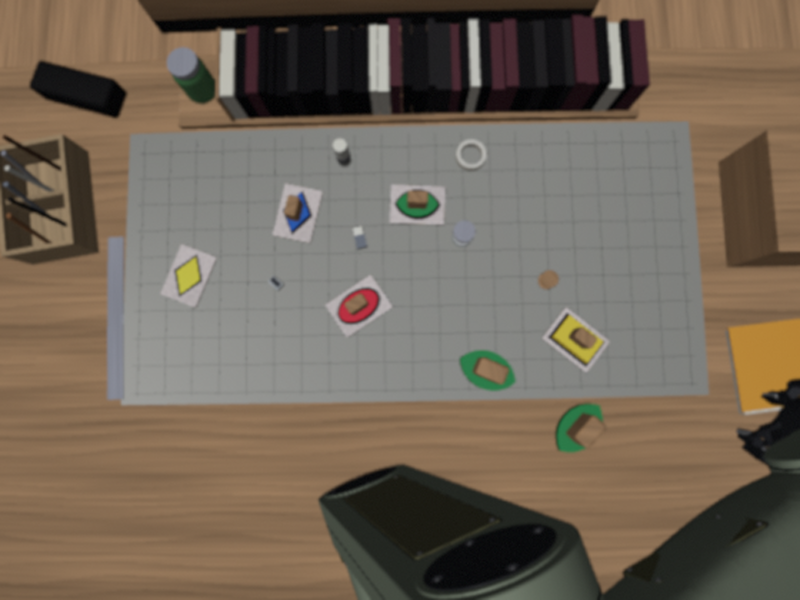

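All four stamps stand centred on their plates: blue at (297,212), green at (417,203), red at (359,305) and yellow at (577,339). The jar is upright at (463,232), the spare plate is empty, and the arm is clear.

```bash
python3 -c "
from bench import *
print(job_done())"
```

```text
the job is handed in; nothing more can be done
None
```

I handed the job in at about 29 s. All four stamps stand released on their matching plates, within about 2 mm and 2° by the top camera. The jar is upright and the yellow diamond plate is empty; the hand-in call returned no verdict.

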